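Clear the rinser deck and offer up its cover plate

ROBOT

A 7-joint arm with a two-finger parallel gripper is mounted at the origin on the work surface. World frame = base frame: x ahead of the robot, y to its left, z up, the work surface at z = 0. Lengths are in m, angles in degrees, forces in N, time in s.
With the tool pointing down it reaches from about 0.35 to 0.775 m from the base axis. Payload 3.1 kg.
Tool frame: the origin (TCP) lies at the very end of the fingers, on their centre line; the grasp point (between the pads) lies 19 mm behind it; z points along the fingers, x is the direction in which the jaws open and shut, and the axes are right-handed (so a half turn about z gives the same grasp; the last joint's range is limited). The gripper opens to 85 mm and grips with 20 to 120 N. Pads are 22 mm wide; open, the fingers measure 114 mm over their backs; the gripper's body (76 mm by 85 mm) begins 54 mm behind the grasp point. The pads swing forward as they close: fully open they stand 13 mm farther back than shut.
Start: joints at [65.678, 17.813, 0.802, 86.603, -0.252, 75.585, -1.558], TCP at [0.205, -0.51, 0.231] pointing down, gripper open.
Joint ranges: [-154.91, 154.91], [-16.99, 109.72], [-72.82, 74.43], [7.12, 147.25], [-82.49, 262.49], [11.32, 116.49], [-174.64, 174.64]. Speed limits (degrees/s): [159.86, 159.86, 180, 180, 180, 180, 180].

INTERFACE

Orientations are given as [roll, pitch, yaw] about the fixed x, y, z axes, in that order (R = Rz(yaw) Ry(pitch) Rx(roll)).
In Python, from plant import * gives the robot as it stands. The module is installed in compiled form; this text tells all that it offers.
- The arm moves only by the tool move_arm, never from a script. Its argument "motion" is a list of rows, each a list of 5 numbers: the closure, from -1 (fully open) to 1 (shut), so that 0 is half open, then the shift along the world's x, y, z in units of 25 mm (1.0 is 25 mm), then the turn about the world's z in units of 30 degrees (1.0 is 30 degrees). In form: [[hand, x, y, z, roll], ...]. A call has 1 to 12 rows; each row shifts and turns the commanded pose from where the row before left it; what a row does not reach is not made up. A row lasts 1/10 s, in which the tool goes at most 50 mm and 8.59 degrees, less where a joint would pass 70% of its speed; a pose out of reach is approached as far as the arm can. A call with a number of a shift or a turn outside -1 to 1 is refused whole. A call with a gripper value outside its range is refused whole. The fingers move at their own pace and stop on an object; "grip_force" is the grip in N (left out, the last holds). Time passes only in rows, so rows that do not move let the fingers close. It gives the time, the measured TCP pose, the force and the opening at its end, in the units of the state.
- get_state(): the state, without advancing time (a new reading comes with each control period).
- grab_frame(name): name is "side" or "top" or "wrist"; returns a dict with "color" (480x640x3 uint8, red, green, blue), "fx", "fy", "cx", "cy" (pixels), "world_from_camera" (4x4, takes a point from camera to world coordinates); the wrist camera has in their place "tool_from_camera" (4x4, takes a point from camera to tool coordinates, whose origin is the TCP and whose axes are the tool frame's). Camera axes: x right, y down, z forward; pixel columns grow to the right and rows downward; lengths in m; the calibration is good to about 2 mm. A picture is of the moment at which its call begins: read the wrist's pose just before it. There is no depth.
- sign_off(): hands the job in, once; it reports no verdict.
Trained networks look in the newest picture that a camera, given by its name, has taken for a name from the list of things; names that differ only in an ending like _2 or _b are one class to them, and where a whole thing is asked for, a point or a joint stands for the part that bears it (a point fixed in the world has none). Each returns a list of dicts, best first, with "score" (0 to 1); they miss things now and then, are a little off and sometimes report something else, mostly with a low value. They report only what shows in the picture. A call takes as long as a camera call. They do not tell look-alikes from the thing itself.
- recognise(camera, label): "bbox" ([left, top, width, height] in pixels, round what is visible of it).
- silhouettes(camera, label): "region" (480x640 bool, what is visible of it) and "bbox" ([left, top, width, height] in pixels, round what is visible of it).
- tip_of(camera, label): "uv" ([column, row] in pixels: a listed point, or the origin of a listed thing).
The state is a dict: "time_s": time; "qpos": joint angles; "dq": joint speeds; "effort": joint torques, N m; "tool_pos": TCP position; "tool_rot": TCP orientation; "contact_force": force on the tool from outside, world axes, zero at the start; "moment": the same for the moment, N m; "gripper_width": opening from 0.0 (shut) to 1.0 (fully open).
Only numpy, scipy, OpenCV 4.12 (cv2) and the standard library are available. Lean on these libraries where they do the work, as an engineer would, in place of code of your own. Each camera call takes 0.05 s, during which the arm holds its last target.

TASK

Use the crumb pusher to sweep the four spilled descaling tablets off the steel rinser deck into the catch box on its edge (touch them with nothing but the pusher), then stand the pusher back on the counter and let go of it. Pick up the cover plate by its fin and hold it still and level about 25 mm above the deck, the right way round, so that each threaded hole is fully in view through its plate hole, ready for a colleague to drive the screws; finish while still holding it there, with the plate clear of the deck. Leave everything else on the counter alone.

Things in the scene. Friction and masses are not known exactly. Their poses are not given: they have to be found in the camera images.
- deck: Fixed steel rinser deck: a flat block 156 x 200 x 40 mm (x, y, z) with two lips 8 mm high and 8 mm wide along its x = -78 and x = +78 mm edges (140 mm clear between them). Its top has three threaded holes. Built on to its -y edge is an open catch box (see catch_floor). Origin: centre of the block's underside on the counter; the flat top is at z = 40 mm; z up. The deck stands anywhere near the middle of the counter with some yaw.
- catch_floor (a point): Centre of the catch box's inner floor, 152 mm from the deck's centre towards the deck's -y, 5 mm above the counter; axes as the deck's. Inside the box is 144 mm (x) by 104 mm (y); its three outer walls stand 65 mm above the counter, and on its fourth side the deck's own edge (at y = -100 mm of the deck, top 40 mm up) is the wall, so pieces pushed over that edge drop in.
- plate: Loose dark anodised aluminium cover plate 120 x 150 x 5 mm (x, y, z), 0.3 kg, with a black upright grip fin at its middle; it lies flat on the counter at the robot's left, fin up. Origin: centre of its underside. It has three through holes in the same triangle as the deck's threads, so it fits one way round only: its x and y axes then point as the deck's.
- plate_grip (a point): Point on the middle of the plate's black fin, 30 mm above the plate's underside. The fin is 64 mm long (plate x), 18 mm thick (plate y) and rises from 5 to 50 mm above the underside; grip it across the 18 mm.
- pusher_mid (a point): Middle of the crumb pusher, half-way up (45 mm above its underside). A white plastic foot 120 x 34 x 35 mm (x, y, z) with a wooden grip on top, 60 x 22 mm and 55 mm high (from 35 to 90 mm above the underside), about 0.2 kg; it stands on the counter by itself at the robot's left. Grip it across the 22 mm (its y). Its wide faces look along its y.
- thread0 (a point): Mouth of threaded hole 0 (10 mm wide) in the deck's top, at x = -42, y = -58 mm of the deck, 40 mm above the counter; axes as the deck's.
- hole0 (a point): Centre of the plate's hole 0 (18 mm wide) at the underside, at x = -42, y = -58 mm of the plate; it belongs over thread 0.
- thread1 (a point): Mouth of threaded hole 1 (10 mm wide) in the deck's top, at x = -42, y = 58 mm of the deck, 40 mm above the counter; axes as the deck's.
- hole1 (a point): Centre of the plate's hole 1 (18 mm wide) at the underside, at x = -42, y = 58 mm of the plate; it belongs over thread 1.
- thread2 (a point): Mouth of threaded hole 2 (10 mm wide) in the deck's top, at x = 42, y = 0 mm of the deck, 40 mm above the counter; axes as the deck's.
- hole2 (a point): Centre of the plate's hole 2 (18 mm wide) at the underside, at x = 42, y = 0 mm of the plate; it belongs over thread 2.
- tablet0_mid (a point): Centre of a loose white descaling tablet, a block 30 x 22 x 14 mm (x, y, z), 18 g; starts flat on the deck.
- tablet1_mid (a point): Centre of a loose white descaling tablet, a block 30 x 22 x 14 mm (x, y, z), 18 g; starts flat on the deck.
- tablet2_mid (a point): Centre of a loose white descaling tablet, a block 30 x 22 x 14 mm (x, y, z), 18 g; starts flat on the deck.
- tablet3_mid (a point): Centre of a loose white descaling tablet, a block 30 x 22 x 14 mm (x, y, z), 18 g; starts flat on the deck.
- syrup: Bystander, leave alone: amber syrup bottle, 64 mm across, 190 mm tall; origin at the centre of its underside.
- milk_jug: Bystander, leave alone: steel milk jug with a handle, 84 mm across, 100 mm tall; origin at the centre of its underside.
- mug: Bystander, leave alone: white mug, 80 mm across, 90 mm tall; origin at the centre of its underside.
- jar: Bystander, leave alone: glass jar with steel lid, 68 mm across, 80 mm tall; origin at the centre of its underside.
- tamper: Bystander, leave alone: steel coffee tamper standing on its 58 mm disc, 80 mm tall; origin at the centre of its underside.
- cup_stack: Bystander, leave alone: nested stack of purple cups, 86 mm across, about 130 mm tall; origin at the centre of its underside.
- tub: Bystander, leave alone: white tablet tub, 90 mm across, 110 mm tall; origin at the centre of its underside.
Not all that is in view belongs to the job. Leave any blue or pink look-alike of the part that bears pusher_mid alone.

How it is judged (in metres and radians):
On the way, in this order (a step that is already met when the one before it is completed fails the run):
1. all four tablets lie in the catch box (x of tablet0_mid in the frame of catch_floor between -0.072 and 0.072 m and y of tablet0_mid in the frame of catch_floor between -0.052 and 0.052 m and z of each of tablet0_mid, tablet1_mid, tablet2_mid, tablet3_mid in the frame of catch_floor below 0.033 m and x of tablet1_mid in the frame of catch_floor between -0.072 and 0.072 m and y of tablet1_mid in the frame of catch_floor between -0.052 and 0.052 m and x of tablet2_mid in the frame of catch_floor between -0.072 and 0.072 m and y of tablet2_mid in the frame of catch_floor between -0.052 and 0.052 m and x of tablet3_mid in the frame of catch_floor between -0.072 and 0.072 m and y of tablet3_mid in the frame of catch_floor between -0.052 and 0.052 m), for 0.2 s.
2. the pusher stands upright on the counter, let go (height (world z) of pusher_mid below 0.05 m and angle between pusher_mid's own z axis and vertical below 0.12 rad and contact force between the fingers and pusher below 0.1 N), for 0.2 s.
At the end, for the whole second after the job is handed in: All four tablets lie in the catch box; the pusher stands upright on the counter, released; the gripper holds the plate still and level (within 0.1 rad) with its underside 12 to 45 mm above the deck's top, not touching it, each plate hole within 4 mm horizontally of its threaded hole (all of step 1 and all of step 2 and horizontal distance between hole0 and thread0 below 0.004 m and z of hole0 in the frame of thread0 between 0.012 and 0.045 m and horizontal distance between hole1 and thread1 below 0.004 m and z of hole1 in the frame of thread1 between 0.012 and 0.045 m and horizontal distance between hole2 and thread2 below 0.004 m and z of hole2 in the frame of thread2 between 0.012 and 0.045 m and angle between plate_grip's own z axis and vertical below 0.1 rad and linear speed of plate below 0.02 m/s and contact force between the fingers and plate above 1 N and contact force between plate and deck below 0.1 N); the arm keeps its last pose, push and grip.
It fails at once if a tablet touched by the gripper, the arm or the plate (contact force between any of the arm, the fingers, plate and tablet0 above 0.3 N or contact force between any of the arm, the fingers, plate and tablet1 above 0.3 N or contact force between any of the arm, the fingers, plate and tablet2 above 0.3 N or contact force between any of the arm, the fingers, plate and tablet3 above 0.3 N).
It fails at once if a bystander moved by more than 40 mm (distance of any of syrup, milk_jug, mug, jar, tamper, cup_stack, tub from where it was at the start of the episode above 0.04 m).
It also fails if it takes over 58 s, if anything falls off the work surface, if the arm or the gripper's body presses on something with over 40 N, if the wrist force passes 120 N, or if a joint passes its speed limit or range.

## Working session

There is one attempt and no reset: what is moved stays moved. The work goes in short steps, Python scripts to look and compute and a tool call to move; the robot and the scene stay as the last step left them, time stands still between calls to the robot, and variables do not carry over. Pictures are saved under pics/ and viewed, and the job is handed in when it is done.

Besides the shell and the picture viewer there is one more tool, called after ">>>" by a JSON object that holds its "op" and its "data". move_arm: Moves the arm, as the interface text tells. Its arguments: {"type":"object","properties":{"motion":{"type":"array","items":{"type":"array","items":{"type":"number","minimum":-1,"maximum":1}}},"grip_force":{"type":"number"}},"required":["motion"]}

```bash
mkdir -p pics; cat > h.py <<'E'
from plant import *
import numpy as np, cv2
def snap(n,fn=None):
    f=grab_frame(n)
    if fn: cv2.imwrite('pics/'+fn,f['color'][:,:,::-1])
    return f
def ray(f,uv,T=None):
    T=f['world_from_camera'] if T is None else T
    d=np.array([(uv[0]-f['cx'])/f['fx'],(uv[1]-f['cy'])/f['fy'],1.])
    T=np.array(T); return T[:3,3],T[:3,:3]@d
def atz(f,uv,z,T=None):
    o,d=ray(f,uv,T); return o+d*(z-o[2])/d[2]
def proj(f,p,T=None):
    T=np.array(f['world_from_camera'] if T is None else T)
    c=np.linalg.inv(T)@np.r_[p,1]; return np.array([f['fx']*c[0]/c[2]+f['cx'],f['fy']*c[1]/c[2]+f['cy']])
E
python3 - <<'E'
from h import *
s=get_state();print(s)
for n in ['top','side','wrist']:
    f=snap(n,n+'0.png'); print(n,f['fx'],f['cx'],f['cy'],np.array(f.get('world_from_camera',f.get('tool_from_camera'))).round(3).tolist())
E
```

```text
{'time_s': 0.0, 'qpos': array([65.67866855, 17.86154212,  0.7995187 , 86.69433483, -0.25183634,
       75.58585543, -1.55815027]), 'dq': array([-0.0958355 ,  0.05074932, -0.01326128, -0.19119484,  0.09435918,
        0.03393477, -0.03208029]), 'effort': array([-5.58234860e-04, -3.79916131e+01,  1.45410011e-01, -2.30588686e+01,
        1.21415631e-02,  1.37085441e-02,  8.06677946e-06]), 'tool_pos': array([ 0.20517234, -0.50947914,  0.23019368]), 'tool_rot': array([ 1.79994730e+02,  1.39876077e-01, -6.80610994e+01]), 'contact_force': array([-0.49284061, -1.04838842, -0.06125019]), 'moment': array([0.01247891, 0.02914648, 0.02630538]), 'gripper_width': 0.9963677190773492}
top 516.0093415655789 314.1516294609143 238.66186924102897 [[-0.004, -0.995, 0.103, 0.396], [-1.0, 0.005, 0.009, 0.026], [-0.01, -0.103, -0.995, 1.277], [0.0, 0.0, 0.0, 1.0]]
side 446.43506681958564 321.6741160677899 233.65054281812755 [[-0.708, -0.529, 0.468, 0.016], [-0.706, 0.534, -0.466, 0.576], [-0.003, -0.66, -0.751, 0.918], [0.0, 0.0, 0.0, 1.0]]
wrist 397.7800482913619 320.70101487456805 242.9856701234774 [[1.0, -0.001, 0.001, -0.001], [0.0, 0.945, 0.327, -0.085], [-0.001, -0.327, 0.945, -0.144], [0.0, 0.0, 0.0, 1.0]]
```

View pics/top0.png

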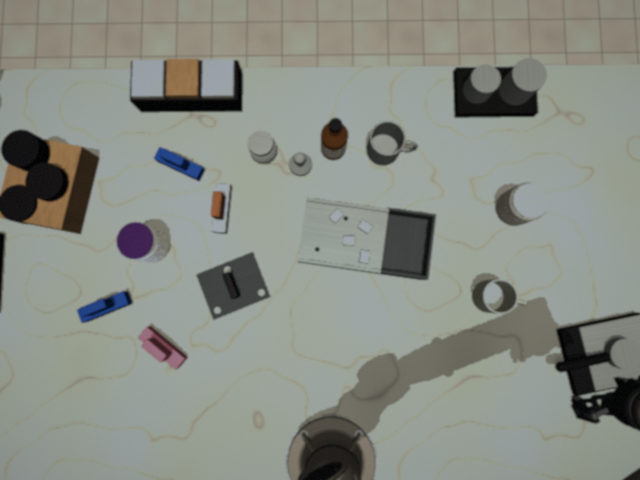

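View pics/side0.png

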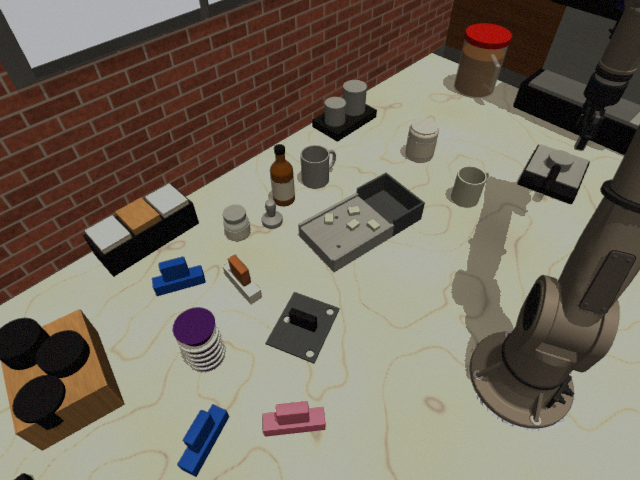

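```bash
python3 - <<'E'
from h import *
for cam in ['top','side']:
    f=snap(cam)
    for l,z in [('deck',0),('catch_floor',.005),('plate',0),('plate_grip',.03),('pusher_mid',.045),('thread0',.04),('thread1',.04),('thread2',.04),('hole0',.002),('hole1',.002),('hole2',.002),('tablet0_mid',.047),('syrup',0),('milk_jug',0),('mug',0),('jar',0),('tamper',0),('cup_stack',0),('tub',0)]:
        for r in tip_of(cam,l): print(cam,l,round(r['score'],2),np.round(r['uv'],1),atz(f,r['uv'],z)[:2].round(4))
E
```

```text
top deck 0.97 [340.9 238.4] [ 0.5292 -0.0287]
top deck 0.72 [216.6 307.2] [0.3607 0.2785]
top deck 0.3 [344.  219.3] [ 0.5771 -0.0369]
top catch_floor 0.68 [403.4 244.5] [ 0.5127 -0.1828]
top catch_floor 0.18 [264.5 151.4] [0.7506 0.1623]
top plate 0.93 [231.4 283.5] [0.4186 0.2428]
top plate_grip 0.77 [228.7 286.3] [0.4114 0.2441]
top plate_grip 0.28 [513.5 211. ] [ 0.591  -0.4481]
top pusher_mid 0.94 [161.3 348.4] [0.2662 0.3986]
top pusher_mid 0.86 [102.1 307.4] [0.3625 0.5424]
top pusher_mid 0.76 [219.9 206.2] [0.6044 0.2653]
top pusher_mid 0.75 [177.4 160.4] [0.7184 0.3711]
top pusher_mid 0.57 [403.4 244.6] [ 0.5088 -0.1762]
top pusher_mid 0.32 [366.4 227.3] [ 0.551  -0.0883]
top thread0 0.93 [316.7 248.9] [0.4999 0.0315]
top thread0 0.58 [364.5 256.2] [ 0.4818 -0.0832]
top thread0 0.58 [342.3 218.4] [ 0.5737 -0.0308]
top thread1 0.93 [316.7 248.9] [0.4999 0.0315]
top thread1 0.58 [364.5 256.2] [ 0.4818 -0.0832]
top thread1 0.58 [342.3 218.4] [ 0.5737 -0.0308]
top thread2 0.93 [316.7 248.9] [0.4999 0.0315]
top thread2 0.58 [364.5 256.2] [ 0.4818 -0.0832]
top thread2 0.58 [342.3 
[... 2292 characters left out ...]
 [273.3 218. ] [0.7238 0.0622]
side hole2 0.98 [305.4 353.7] [0.3619 0.2832]
side hole2 0.78 [331.4 311.3] [0.3964 0.1651]
side hole2 0.77 [286.2 319.6] [0.4557 0.2555]
side hole2 0.18 [273.3 218. ] [0.7238 0.0622]
side tablet0_mid 0.44 [372.2 227.4] [ 0.4786 -0.0732]
side tablet0_mid 0.26 [351.1 211.8] [ 0.5565 -0.0763]
side syrup 0.67 [284.  195.7] [ 0.7714 -0.0208]
side milk_jug 0.58 [314.4 176.8] [ 0.7673 -0.1428]
side mug 0.94 [465.2 195.7] [ 0.3909 -0.3974]
side jar 0.87 [236.4 232.9] [0.7548 0.1693]
side tamper 0.65 [342.  247.3] [0.5141 0.0028]
side tamper 0.63 [273.5 218.2] [0.7244 0.0612]
side cup_stack 0.7 [204.3 351.2] [0.5266 0.437 ]
side tub 0.91 [420.3 153.8] [ 0.6028 -0.4627]
```

Pusher look-alikes in top view: blue (178,162), blue (105,306), pink (162,347) and the white foot with wooden grip (220,207). By the description I choose the last. Close crop check.

```bash
python3 - <<'E'
from h import *
f=snap('top'); c=f['color'][140:330,190:450,::-1]
cv2.imwrite('pics/crop1.png',cv2.resize(c,None,fx=3,fy=3,interpolation=cv2.INTER_CUBIC))
for r in silhouettes('top','deck')[:1]+[x for x in silhouettes('top','pusher_mid') if abs(x['bbox'][0]-210)<12]+silhouettes('top','plate')[:1]:
    m=r['region'].astype('u1'); cs=max(cv2.findContours(m,0,1)[0],key=cv2.contourArea)
    b=cv2.boxPoints(cv2.minAreaRect(cs)); print(r['bbox'],b.round(1).tolist())
    for p in b: print(atz(f,p,.04)[:2].round(4),atz(f,p,.0)[:2].round(4))
E
```

```text
[298.7, 198.5, 138.0, 82.4] [[297.3999938964844, 263.29998779296875], [306.0, 195.6999969482422], [437.5, 212.60000610351562], [428.79998779296875, 280.1000061035156]]
[0.4656 0.078 ] [0.4678 0.0797]
[0.6299 0.0568] [0.6374 0.0578]
[ 0.5867 -0.261 ] [ 0.5928 -0.2703]
[ 0.4239 -0.2357] [ 0.4247 -0.2442]
[211.0, 184.1, 23.9, 47.9] [[208.6999969482422, 231.5], [214.0, 182.1999969482422], [232.5, 184.1999969482422], [227.1999969482422, 233.5]]
[0.5436 0.2926] [0.5484 0.3012]
[0.6646 0.2816] [0.6733 0.2899]
[0.6593 0.2362] [0.6678 0.243 ]
[0.5385 0.2476] [0.5431 0.2548]
[196.0, 251.5, 73.5, 69.4] [[194.89999389648438, 273.5], [252.6999969482422, 250.6999969482422], [270.8999938964844, 296.8999938964844], [213.10000610351562, 319.6000061035156]]
[0.4422 0.3239] [0.4437 0.3335]
[0.4963 0.1856] [0.4995 0.1907]
[0.3857 0.1412] [0.3853 0.145 ]
[0.3325 0.2784] [0.3304 0.2865]
```

View pics/crop1.png

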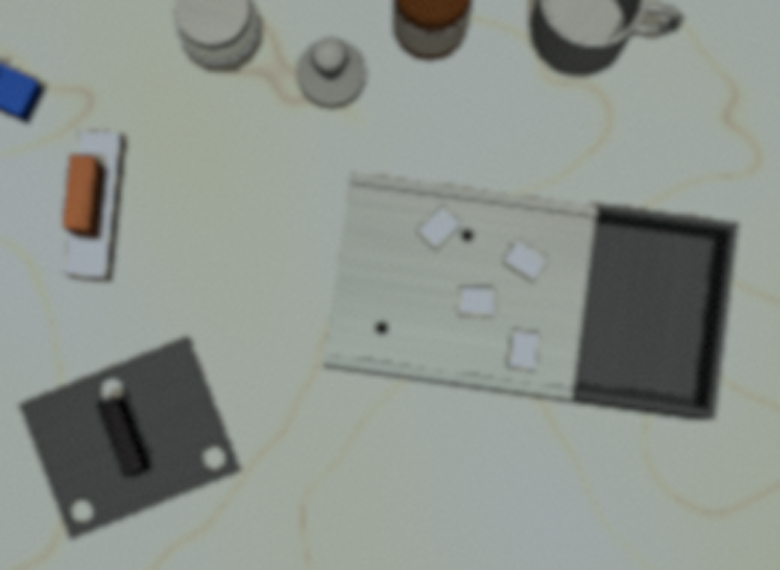

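The crop shows the white foot with wooden grip at (218,205), the deck with four tablets, two open threads at (317,249) and (346,218) and the third under the tablet at (364,257). The plate's holes are at (227,269), (261,292) and (217,310); hole 2 is at the up-left end of the fin.

>>> {"op": "move_arm", "data": {"motion": [[-1,0.5,1,0,-0.05],[-1,0.5,1,0,-0.05],[-1,0.5,1,0,-0.05],[-1,0.5,1,0,-0.05],[-1,0.5,1,0,-0.05],[-1,0.5,1,0,-0.05],[-1,0.5,1,0,-0.05],[-1,0.5,1,0,-0.05],[-1,0.5,1,0,-0.05],[-1,0.5,1,0,-0.05],[-1,0.5,1,0,-0.05],[-1,0.5,1,0,-0.05]]}}

```text
time_s: 3.55
tool_pos: [0.3559, -0.2092, 0.2315]
tool_rot: [-180.0, -0.0, -86.1]
contact_force: [0.3, -0.9, 0.6]
gripper_width: 1.0
```

>>> {"op": "move_arm", "data": {"motion": [[-1,0.5,1,0,-0.05],[-1,0.5,1,0,-0.05],[-1,0.5,1,0,-0.05],[-1,0.5,1,0,-0.05],[-1,0.5,1,0,-0.05],[-1,0.5,1,0,-0.05],[-1,0.5,1,0,-0.05],[-1,0.5,1,0,0],[-1,0.5,1,0,0],[-1,0.5,1,0,0],[-1,0.5,1,0,0],[-1,0.5,1,0,0]]}}

```text
time_s: 4.75
tool_pos: [0.506, 0.0907, 0.2314]
tool_rot: [-180.0, -0.0, -96.6]
contact_force: [-0.1, 0.1, 0.0]
gripper_width: 1.001
```

```bash
cat >> h.py <<'E'
from scipy.spatial.transform import Rotation as Ro
def wrist(fn=None):
    s=get_state(); f=grab_frame('wrist')
    T=np.eye(4);T[:3,:3]=Ro.from_euler('xyz',s['tool_rot'],degrees=True).as_matrix();T[:3,3]=s['tool_pos']
    f['world_from_camera']=T@np.array(f['tool_from_camera'])
    if fn: cv2.imwrite('pics/'+fn,f['color'][:,:,::-1]); np.savez('pics/'+fn+'.npz',**{k:f[k] for k in('fx','fy','cx','cy','world_from_camera')})
    return f
def load(fn): return {k:v for k,v in np.load('pics/'+fn+'.npz').items()}
E
python3 - <<'E'
from h import *
f=wrist('w1.png'); print(proj(f,[.608,.264,.045]),proj(f,[.53,-.03,.04]))
E
```

```text
[ 87.6537979 109.4806876] [460.94240548 164.41909544]
```

View pics/w1.png

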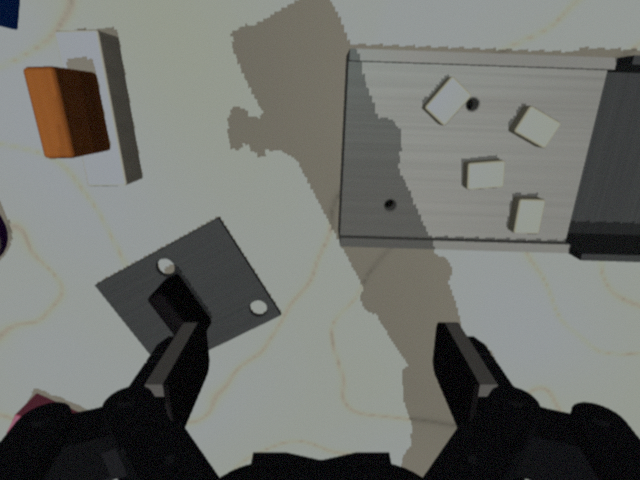

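Wrist view: threads at (390,204), (473,104), pusher foot's top right edge (98,30)-(127,185), deck bounds (348,62)-(341,236), tablets between x=425 and 560 px.

```bash
python3 - <<'E'
from h import *
f=load('w1.png')
t1=atz(f,(390,204.5),.04);t2=atz(f,(473,104),.04);print('t1,t2',t1,t2)
d=(t2-t1)[:2];print(np.hypot(*d),'yaw',np.degrees(np.arctan2(d[1],d[0])-np.arctan2(-58,84)))
def deck(t1,t2):
    d=(t2-t1)[:2]; y=np.arctan2(d[1],d[0])-np.arctan2(-58,84); c,s=np.cos(y),np.sin(y);R=np.array([[c,-s],[s,c]])
    return (t1[:2]+t2[:2])/2-R@np.array([0,.029]),R
o,R=deck(t1,t2);print('deck',o)
for n,p in dict(ul=(348,62),ll=(341,236),ur=(607,69),lr=(567,241)).items(): print(n,R.T@(atz(f,p,.04)[:2]-o))
for n,p in dict(t=(447,101),a=(536,127),b=(485,174),c=(529,215)).items(): print(n,R.T@(atz(f,p,.054)[:2]-o))
tp=np.load('pics/w1.png.npz')
A=[atz(f,p,.035)[:2] for p in((57,31),(98,30),(127,185),(84,186))];B=[atz(f,p,0)[:2] for p in((116,30),(142,183))]
print('foot',np.round(A,4),np.mean(A,0),B)
e=A[1]-A[2];print('yaw',np.degrees(np.arctan2(e[1],e[0])),np.hypot(*e)); e=B[0]-B[1];print('yaw',np.degrees(np.arctan2(e[1],e[0])),np.hypot(*e))
# plate
h2=atz(f,(166.5,266),.005);h0=atz(f,(258.5,307),.005);d=(h2-h0)[:2]
print('plate',h2,h0,np.hypot(*d),np.degrees(np.arctan2(d[1],d[0])-np.arctan2(58,84)))
E
```

```text
t1,t2 [0.5025245  0.03097142 0.04      ] [ 0.57692187 -0.03959047  0.04      ]
0.10253754726812091 yaw -8.860205577763882
deck [ 0.53525648 -0.03296347]
ul [0.06884336 0.10135466]
ll [-0.07243858  0.09886597]
ur [ 0.07177932 -0.09991891]
lr [-0.06927183 -0.10291027]
t [0.04331101 0.02510178]
a [ 0.02706416 -0.04683363]
b [-0.01077067 -0.01352016]
c [-0.04334754 -0.05625072]
foot [[0.6666 0.2754]
 [0.6636 0.2441]
 [0.5446 0.2547]
 [0.5481 0.2918]] [0.60572111 0.26648349] [array([0.66945431, 0.2456988 ]), array([0.54022336, 0.25777378])]
yaw -5.083667290520393 0.11945340802513418
yaw -5.338057053163209 0.12979385676401486
plate [0.45603237 0.2528567  0.005     ] [0.39969325 0.16858229 0.005     ] 0.10137195250081178 21.61232723022692
```

>>> {"op": "move_arm", "data": {"motion": [[-1,0.5,0.9,0,0.05],[-1,0.5,0.9,0,0],[-1,0.5,0.9,0,0],[-1,0.5,0.9,0,0],[-1,0.5,0.9,-0.1,0],[-1,0.5,0.9,-0.2,0],[-1,0.5,0.8,-0.4,0],[-1,0.5,0.8,-0.6,0],[-1,0,0,-0.8,0],[-1,0,0,-0.9,0],[-1,0,0,0,0]]}}

```text
time_s: 5.9
tool_pos: [0.6034, 0.2631, 0.1521]
tool_rot: [179.6, -0.3, -95.0]
contact_force: [-0.1, -0.6, -0.1]
gripper_width: 1.003
```

```bash
python3 - <<'E'
from h import *
f=wrist('w2.png'); print(get_state()['qpos'].round(1))
E
```

```text
[  -7.7   36.8  -29.7   72.9   17.9   75.1 -132.1]
```

View pics/w2.png

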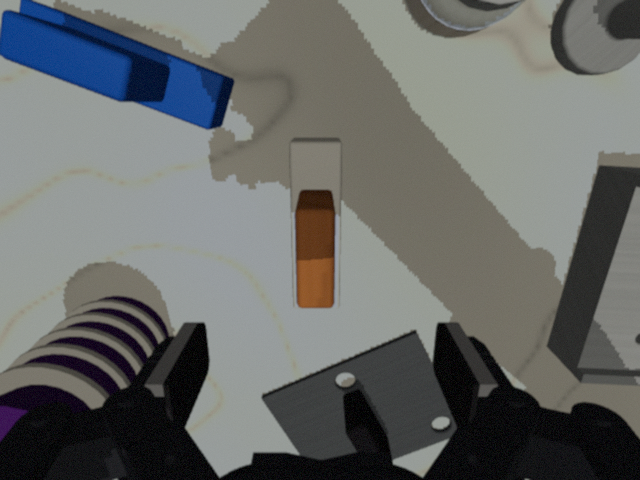

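The pusher is lined up with the jaws, at column ~316 between the fingers, about 3 mm left of centre. Lowering and gripping.

>>> {"op": "move_arm", "data": {"motion": [[-1,0.1,0.12,-0.8,0],[-1,0,0,-0.9,0],[-1,0,0,-0.9,0],[-1,0,0,-0.8,0],[-1,0,0,-0.6,0],[-1,0,0,-0.35,0],[-1,0,0,0,0],[1,0,0,0,0],[1,0,0,0,0],[1,0,0,0,0],[1,0,0,0,0],[1,0,0,0,0]], "grip_force": 60}}

```text
time_s: 7.15
tool_pos: [0.6082, 0.2677, 0.0479]
tool_rot: [-180.0, 0.0, -95.1]
contact_force: [0.2, -0.3, 0.9]
gripper_width: 0.249
```

Gripped (opening 21 mm). Lifting and carrying to above the deck's +y end.

>>> {"op": "move_arm", "data": {"motion": [[1,0,0,0.5,0],[1,0,0,0.9,0],[1,0,0,0.9,0],[1,-0.27,-0.95,0.7,-0.05],[1,-0.27,-0.95,0.2,-0.05],[1,-0.27,-0.95,0,0],[1,-0.27,-0.95,0,0],[1,-0.27,-0.95,0,0],[1,-0.27,-0.95,0,0],[1,-0.27,-0.95,0,0],[1,-0.27,-0.95,0,0],[1,-0.27,-0.95,0,0]]}}

```text
time_s: 8.35
tool_pos: [0.5468, 0.0533, 0.1282]
tool_rot: [-180.0, -0.0, -98.0]
contact_force: [-0.5, -0.2, -1.5]
gripper_width: 0.249
```

```bash
python3 - <<'E'
from h import *
f=wrist('w3.png'); snap('side','s3.png')
E
```

```text
(no output)
```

View pics/w3.png

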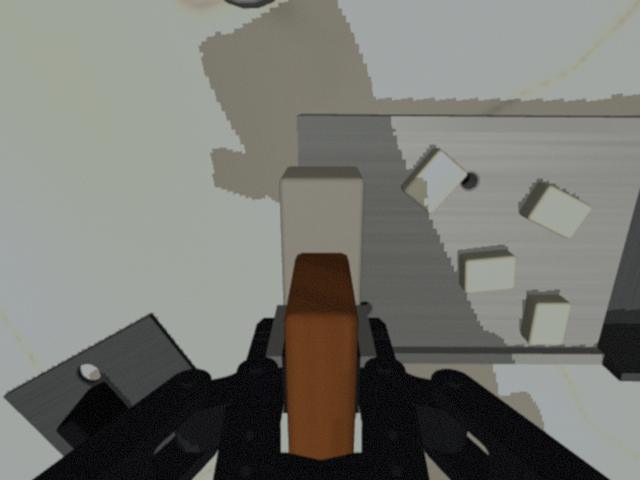

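View pics/s3.png

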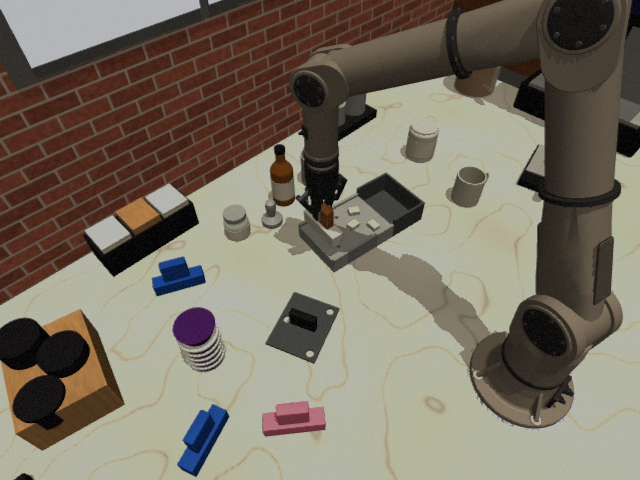

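Pusher is square to the deck (deck lip line horizontal at row ~116), foot's far end at row ~178, tablets all to the right of column 400. Check sideways centring.

```bash
python3 - <<'E'
from h import *
f=load('w3.png')
a=np.radians(-8);R=np.array([[np.cos(a),-np.sin(a)],[np.sin(a),np.cos(a)]]);o=np.array([.535,-.033])
g=lambda p,z:(R.T@(atz(f,p,z)[:2]-o)).round(4)
print('foot far',g((281,178),.115),g((362,178),.115),'bottom far',g((300,168),.08))
print('lip top far outer',g((300,115),.048),g((635,116),.048),'near inner',g((500,347),.048), g((560,352),.048),'near outer',g((560,360),.048),g((600,362),.048))
print('t2',g((471,181),.04),'tcp',R.T@(get_state()['tool_pos'][:2]-o))
for p in((437,181),(560,211),(490,272),(549,322)):print('tab',g(p,.054))
E
```

```text
foot far [0.0568 0.1031] [0.0567 0.071 ] bottom far [0.0555 0.0973]
lip top far outer [0.0791 0.0984] [ 0.0784 -0.0819] near inner [-0.0662 -0.0304] [-0.0701 -0.0706] near outer [-0.0763 -0.0718] [-0.0779 -0.0988]
t2 [ 0.0419 -0.001 ] tcp [3.81624297e-05 8.21134418e-02]
tab [0.0445 0.0231]
tab [ 0.0273 -0.0481]
tab [-0.0101 -0.0136]
tab [-0.044  -0.0552]
```

>>> {"op": "move_arm", "data": {"motion": [[1,0.12,0,-0.5,0],[1,0,0,-0.5,0],[1,0,0,-0.3,0],[1,0,0,-0.2,0],[1,0,0,-0.05,0],[1,0,0,0,0]]}}

```text
time_s: 9.05
tool_pos: [0.5502, 0.0545, 0.0886]
tool_rot: [180.0, 0.0, -98.0]
contact_force: [-0.4, -0.0, -2.4]
gripper_width: 0.248
```

>>> {"op": "move_arm", "data": {"motion": [[1,-0.03,-0.2,0.03,0],[1,-0.042,-0.3,0,0],[1,-0.042,-0.3,0,0],[1,-0.042,-0.3,0,0],[1,-0.042,-0.3,0,0],[1,-0.042,-0.3,0,0],[1,-0.042,-0.3,0,0],[1,-0.042,-0.3,0,0],[1,-0.042,-0.3,0,0],[1,-0.042,-0.3,0,0],[1,-0.042,-0.3,0,0],[1,-0.042,-0.3,0,0]]}}

```text
time_s: 10.25
tool_pos: [0.5379, -0.034, 0.0896]
tool_rot: [-180.0, 0.0, -98.1]
contact_force: [0.0, 0.2, -1.7]
gripper_width: 0.25
```

```bash
python3 - <<'E'
from h import *
f=wrist('w4.png')
E
```

```text
(no output)
```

View pics/w4.png

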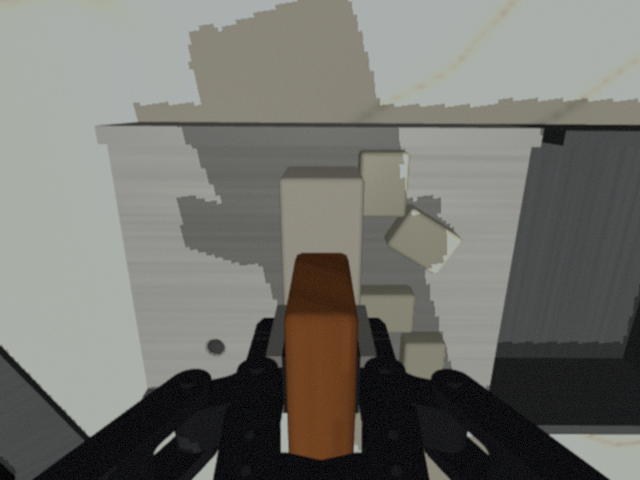

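All four tablets stay in front of the foot (columns 360-460). Continuing over the edge.

>>> {"op": "move_arm", "data": {"motion": [[1,-0.042,-0.3,0,0],[1,-0.042,-0.3,0,0],[1,-0.042,-0.3,0,0],[1,-0.042,-0.3,0,0],[1,-0.042,-0.3,0,0],[1,-0.042,-0.3,0,0],[1,-0.042,-0.3,0,0],[1,-0.042,-0.3,0,0],[1,-0.042,-0.3,0,0],[1,-0.042,-0.3,0,0],[1,-0.042,-0.3,0,0],[1,-0.042,-0.3,0,0]]}}

```text
time_s: 11.5
tool_pos: [0.5251, -0.1245, 0.0895]
tool_rot: [180.0, -0.0, -98.1]
contact_force: [0.4, 0.2, -2.1]
gripper_width: 0.246
```

>>> {"op": "move_arm", "data": {"motion": [[1,-0.06,-0.4,0,0],[1,0,0,0,0],[1,0,0,0,0]]}}

```text
time_s: 11.8
tool_pos: [0.5237, -0.1338, 0.0895]
tool_rot: [180.0, 0.0, -98.1]
contact_force: [0.0, -0.4, -1.7]
gripper_width: 0.251
```

```bash
python3 - <<'E'
from h import *
f=wrist('w5.png')
E
```

```text
(no output)
```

View pics/w5.png

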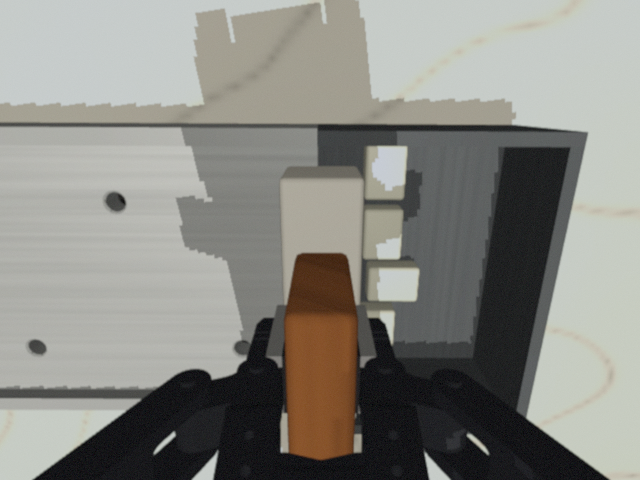

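Tablets appear to have dropped beside the foot (column ~385, smaller). Lift away and verify.

>>> {"op": "move_arm", "data": {"motion": [[1,0,0,0.8,0],[1,0,0,0.9,0],[1,0.2,0.95,0.7,0],[1,0.2,0.95,0,0],[1,0.2,0.95,0,0],[1,0.2,0.95,0,0],[1,0.2,0.95,0,0],[1,0.2,0.95,0,0],[1,0.2,0.95,0,0],[1,0.2,0.95,0,0],[1,0.2,0.95,0,0]]}}

```text
time_s: 12.95
tool_pos: [0.5687, 0.0822, 0.1495]
tool_rot: [180.0, 0.0, -98.0]
contact_force: [0.5, 0.5, -2.2]
gripper_width: 0.252
```

```bash
python3 - <<'E'
from h import *
f=wrist('w6.png');g=snap('top');s=snap('side')
a=cv2.resize(g['color'][185:295,290:450],None,fx=4,fy=4,interpolation=2);b=cv2.resize(s['color'][160:280,290:440],None,fx=4,fy=4,interpolation=2)
cv2.imwrite('pics/t6.png',a[:,:,::-1]);cv2.imwrite('pics/s6.png',b[:,:,::-1])
E
```

```text
(no output)
```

View pics/t6.png

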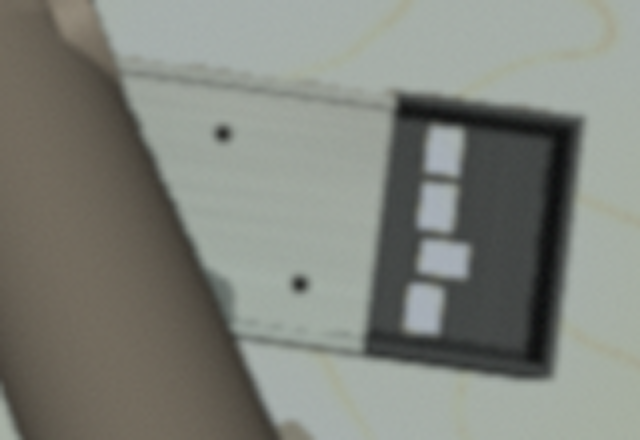

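View pics/s6.png

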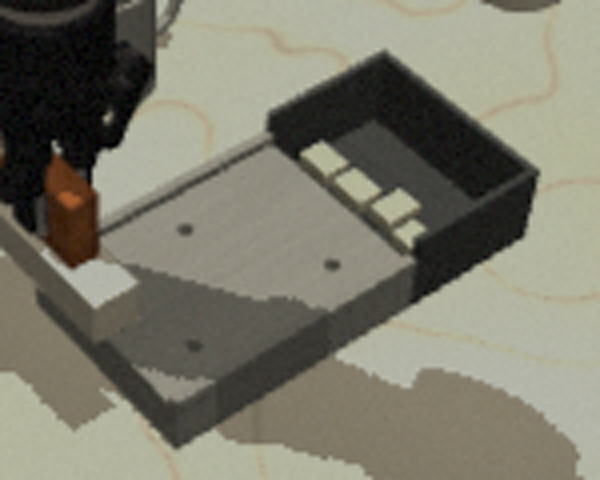

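View pics/w6.png

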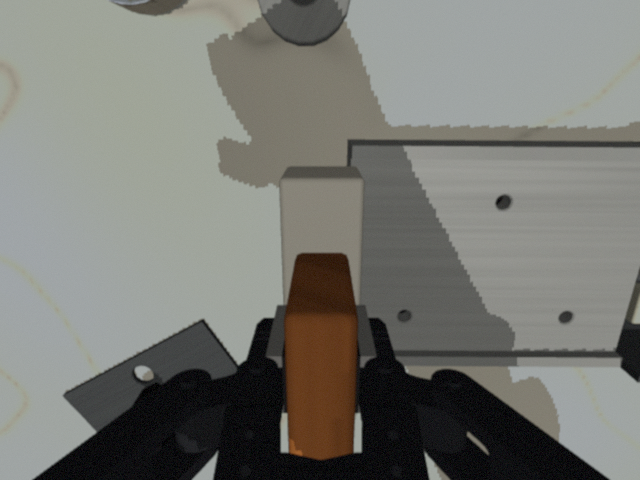

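All four tablets lie flat in the box (crop columns 405-470), the deck is clean and all three threads show in the wrist view at (503,201), (404,315), (566,316). Returning the pusher.

>>> {"op": "move_arm", "data": {"motion": [[1,0.2,0.93,0,0],[1,0.2,0.93,0,0],[1,0.2,0.93,0,0],[1,0.2,0.93,0,0],[1,0.2,0.93,0,0],[1,0.2,0.93,-0.2,0],[1,0.2,0.93,-0.5,0],[1,0.2,0.93,-0.7,0],[1,0,0,-0.8,0],[1,0,0,-0.8,0],[1,0,0,-0.5,0],[1,0,0,-0.3,0]]}}

```text
time_s: 14.3
tool_pos: [0.6085, 0.2645, 0.0529]
tool_rot: [179.9, -0.1, -98.1]
contact_force: [-0.0, 0.2, -1.0]
gripper_width: 0.251
```

>>> {"op": "move_arm", "data": {"motion": [[1,0,0,-0.15,0],[1,0,0,-0.1,0],[1,0,0,0,0]]}}

```text
time_s: 14.6
tool_pos: [0.6092, 0.2663, 0.0489]
tool_rot: [-180.0, 0.0, -98.1]
contact_force: [-0.6, -0.8, -1.3]
gripper_width: 0.247
```

```bash
python3 - <<'E'
from h import *
f=load('w6.png')
P=np.array([atz(f,p,.04)[:2] for p in((566,316),(404,315),(503,201))])
Q=np.array([[-.042,-.058],[-.042,.058],[.042,0]])
def fit(Q,P):
    a,b=Q-Q.mean(0),P-P.mean(0); t=np.arctan2((a[:,0]*b[:,1]-a[:,1]*b[:,0]).sum(),(a*b).sum())
    R=np.array([[np.cos(t),-np.sin(t)],[np.sin(t),np.cos(t)]]); o=P.mean(0)-R@Q.mean(0); return np.degrees(t),o,(Q@R.T+o-P)*1000
print(fit(Q,P))
E
```

```text
(np.float64(-8.335539550312383), array([ 0.53551631, -0.03265577]), array([[ 0.25920304,  0.5040203 ],
       [-0.04118011, -0.42226683],
       [-0.21802293, -0.08175347]]))
```

>>> {"op": "move_arm", "data": {"motion": [[1,0,0,-0.05,0],[1,0,0,0,0],[0.2,0,0,0,0],[-1,0,0,0,0],[-1,0,0,0,0],[-1,0,0,0,0],[-1,0,0,0.3,0],[-1,0,0,0.8,0],[-1,0,0,1,0],[-1,0,0,1,0]]}}

```text
time_s: 15.6
tool_pos: [0.6087, 0.2663, 0.1258]
tool_rot: [180.0, 0.0, -98.1]
contact_force: [0.2, 0.0, -0.1]
gripper_width: 0.999
```

>>> {"op": "move_arm", "data": {"motion": [[-1,0,0,1,0],[-1,-0.4,0,0.8,0.1],[-1,-0.9,-0.1,0,0.1],[-1,-0.9,-0.15,0,0.1],[-1,-0.9,-0.15,0,0.1],[-1,-0.9,-0.15,0,0.1],[-1,-0.9,-0.15,0,0.1],[-1,-0.9,-0.15,0,0.1],[-1,-0.9,-0.15,0,0.1],[-1,-0.9,-0.1,0,0.1],[-1,0,0,0,0.1],[-1,0,0,0,0]]}}

```text
time_s: 16.8
tool_pos: [0.4185, 0.2389, 0.1704]
tool_rot: [-179.9, -0.0, -68.0]
contact_force: [0.5, -0.4, -0.8]
gripper_width: 0.998
```

```bash
python3 - <<'E'
from h import *
f=wrist('w7.png')
E
```

```text
(no output)
```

View pics/w7.png

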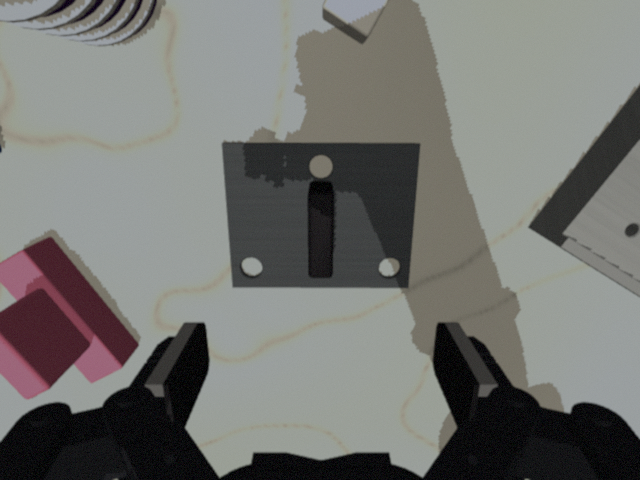

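Wrist view: plate squarely under the gripper; holes at (321,166) = hole 2, (252,267) = hole 1, (389,267) = hole 0, fin along column 321.

```bash
cat >> h.py <<'E'
Q=np.array([[-.042,-.058],[-.042,.058],[.042,0]])
def fit(Q,P):
    a,b=Q-Q.mean(0),P-P.mean(0); t=np.arctan2((a[:,0]*b[:,1]-a[:,1]*b[:,0]).sum(),(a*b).sum())
    R=np.array([[np.cos(t),-np.sin(t)],[np.sin(t),np.cos(t)]]); o=P.mean(0)-R@Q.mean(0); return np.degrees(t),o,(Q@R.T+o-P)*1000
E
python3 - <<'E'
from h import *
f=load('w7.png'); P=np.array([atz(f,p,.005)[:2] for p in((389,267),(252,267),(321,166))])
print(fit(Q,P))
print('corners',[atz(f,p,.005)[:2].round(4) for p in((223,143),(419,144),(409,287),(233,287))], np.mean([atz(f,p,.005)[:2] for p in((223,143),(419,144),(409,287),(233,287))],0))
E
```

```text
(np.float64(21.824616143119613), array([0.41685637, 0.23833644]), array([[ 0.15990811, -0.3723364 ],
       [ 0.07112092,  0.33153191],
       [-0.23102903,  0.04080449]]))
corners [array([0.4443, 0.3293]), array([0.4992, 0.1911]), array([0.3889, 0.1455]), array([0.3326, 0.2854])] [0.41627208 0.23779917]
```

>>> {"op": "move_arm", "data": {"motion": [[-1,-0.07,-0.03,-0.8,0],[-1,0,0,-1,0],[-1,0,0,-1,0],[-1,0,0,-1,0],[-1,0,0,-0.9,0],[-1,0,0,-0.7,0],[-1,0,0,-0.5,0],[-1,0,0,-0.35,0],[-1,0,0,0,0]], "grip_force": 80}}

```text
time_s: 17.75
tool_pos: [0.4168, 0.2377, 0.0125]
tool_rot: [179.9, -0.0, -68.1]
contact_force: [-0.7, 0.6, -0.0]
gripper_width: 1.002
```

>>> {"op": "move_arm", "data": {"motion": [[1,0,0,0,0],[1,0,0,0,0],[1,0,0,0,0],[1,0,0,0,0],[1,0,0,0,0],[1,0,0,0,0]], "grip_force": 80}}

```text
time_s: 18.35
tool_pos: [0.4175, 0.2385, 0.0139]
tool_rot: [-179.9, 0.0, -68.1]
contact_force: [0.2, -0.5, 3.4]
gripper_width: 0.199
```

Gripped the fin (17 mm). Lift, then carry and turn −30°.

>>> {"op": "move_arm", "data": {"motion": [[1,0,0,0.3,0],[1,0,0,0.7,0],[1,0,0,1,0],[1,0,0,1,0],[1,0,-0.2,0.7,0],[1,0.1,-0.4,0.3,0],[1,0.2,-0.7,0,0],[1,0.5,-0.9,0,-0.1],[1,0.5,-0.9,0,-0.1],[1,0.5,-0.9,0,-0.1],[1,0.5,-0.9,0,-0.1],[1,0.5,-0.9,0,-0.1]]}}

```text
time_s: 19.55
tool_pos: [0.4866, 0.0916, 0.1128]
tool_rot: [179.9, -0.0, -83.2]
contact_force: [-0.6, -0.1, -3.3]
gripper_width: 0.2
```

>>> {"op": "move_arm", "data": {"motion": [[1,0.5,-0.9,0,-0.1],[1,0.5,-0.9,0,-0.1],[1,0.5,-0.9,0,-0.1],[1,0.5,-0.9,0,-0.1],[1,0.4,-0.8,0,-0.1],[1,0,-0.7,0,0],[1,0,-0.3,0,0],[1,0,0,0,0]]}}

```text
time_s: 20.35
tool_pos: [0.5469, -0.0439, 0.113]
tool_rot: [180.0, -0.0, -98.3]
contact_force: [0.0, 0.7, -3.6]
gripper_width: 0.202
```

```bash
python3 - <<'E'
from h import *
print(get_state()['tool_pos']);f=wrist('w8.png')
E
```

```text
[ 0.54694671 -0.04387159  0.11295045]
```

View pics/w8.png

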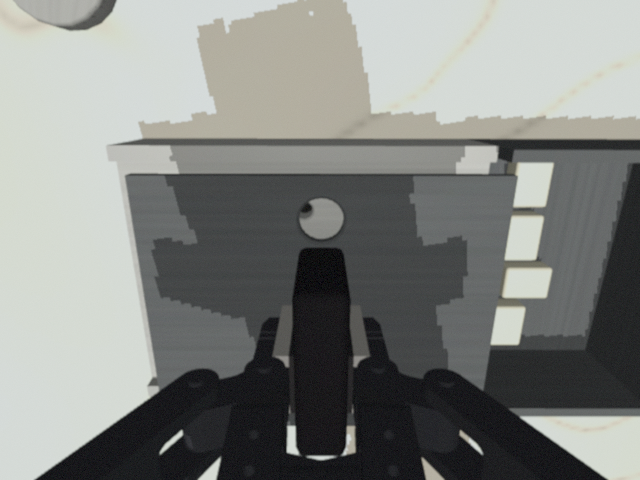

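Plate is parallel to the deck; hole 2 (321,218) shows thread 2 (306,209) off-centre as expected. Correct and lower.

>>> {"op": "move_arm", "data": {"motion": [[1,-0.24,0.26,-0.3,0],[1,-0.2,0.2,-0.4,0],[1,0,0,-0.4,0],[1,0,0,-0.25,0],[1,0,0,0,0],[1,0,0,0,0]]}}

```text
time_s: 21.0
tool_pos: [0.5362, -0.0307, 0.0793]
tool_rot: [180.0, -0.0, -98.1]
contact_force: [0.2, 0.3, -3.2]
gripper_width: 0.205
```

```bash
python3 - <<'E'
from h import *
print(get_state()['tool_pos'],get_state()['tool_rot']);f=wrist('w9.png')
g=snap('top','t9.png');s=snap('side','s9.png')
a=cv2.resize(g['color'][185:295,290:450],None,fx=5,fy=5,interpolation=2);b=cv2.resize(s['color'][160:280,290:440],None,fx=5,fy=5,interpolation=2)
cv2.imwrite('pics/t9c.png',a[:,:,::-1]);cv2.imwrite('pics/s9c.png',b[:,:,::-1])
for n,x in(('top',g),('side',s)):
  for l in Q:
    R=Ro.from_euler('z',-8.2,degrees=True).as_matrix()[:2,:2]; w=R@l+[.5355,-.0327]
    print(n,proj(x,[*w,.04]),proj(x,[*w,.07]))
E
```

```text
[ 0.5362155  -0.03066978  0.07934182] [ 1.79993077e+02 -6.97641974e-03 -9.80833575e+01]
top [364.86581389 254.59441642] [365.99268452 253.66730857]
top [317.01048862 247.96473473] [316.95639624 246.87649764]
top [345.53793263 216.99129284] [346.18253175 215.15112022]
side [372.66150462 225.6101588 ] [373.61168043 217.86221063]
side [338.41072588 245.8415434 ] [338.70950836 238.18442388]
side [335.97831188 216.85118229] [336.2138932  209.07773918]
```

View pics/w9.png

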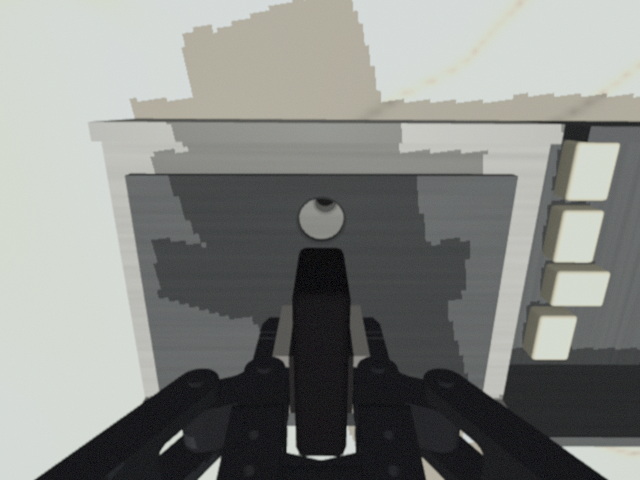

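View pics/t9c.png

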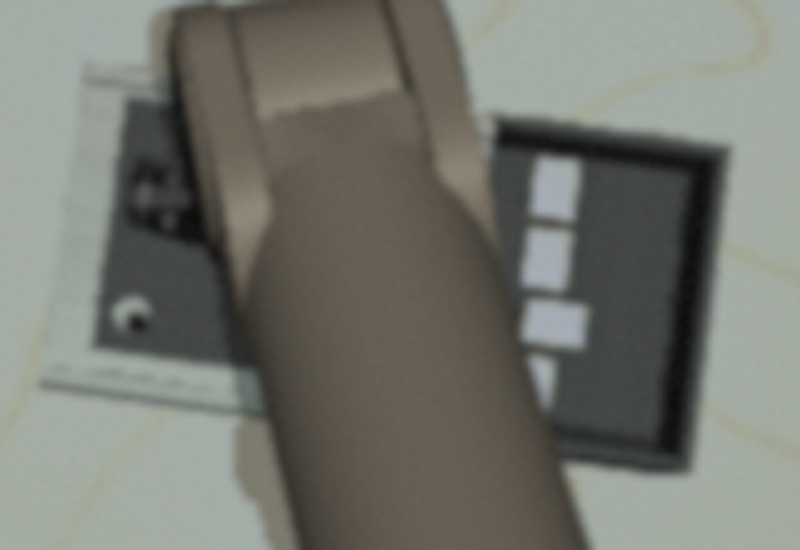

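View pics/s9c.png

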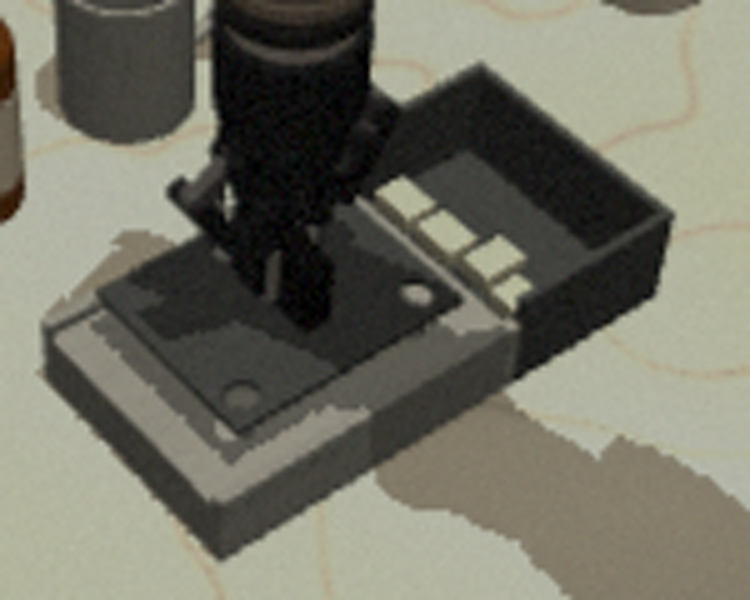

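Wrist view: hole 2 at (321,218) with the thread at about (323,203) near its upper rim (oblique view); side and top crops show the plate clear of the deck and the tablets in the box. Now quantify the offset.

```bash
python3 - <<'E'
from h import *
f=load('w9.png'); im=cv2.imread('pics/w9.png')
cv2.imwrite('pics/w9h.png',cv2.resize(im[185:250,280:365],None,fx=9,fy=9,interpolation=cv2.INTER_CUBIC))
cv2.imwrite('pics/w9l.png',cv2.resize(im[100:220,70:170],None,fx=5,fy=5,interpolation=cv2.INTER_CUBIC))
R=Ro.from_euler('z',-8.2,degrees=True).as_matrix()[:2,:2];o=np.array([.5355,-.0327])
g=lambda p,z:(R.T@(atz(f,p,z)[:2]-o)*1000).round(1)
for zz in (.068,.0704,.073): print('hole2',g((321,218),zz),'plate far corners',g((128,175),zz),g((517,176),zz))
print('deck far lip',g((92,123),.048),g((565,124),.048))
# expected thread2 pixel
for q in Q: print(proj(f,[*(R@q+o),.04]))
E
```

```text
hole2 [41.6  2.4] plate far corners [58.9 77.9] [ 58.7 -74.3]
hole2 [42.2  2.4] plate far corners [59.3 76.8] [ 59.1 -73.2]
hole2 [43.   2.4] plate far corners [59.7 75.5] [ 59.6 -71.9]
deck far lip [77.5 99.4] [  77.4 -101. ]
[432.29826129 353.45740715]
[217.80363164 353.26532628]
[326.00808892 201.24643564]
```

View pics/w9h.png

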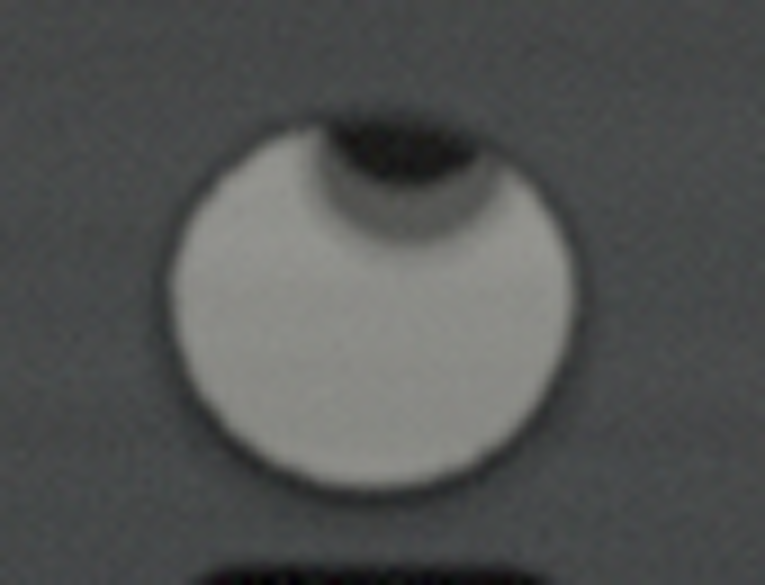

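View pics/w9l.png

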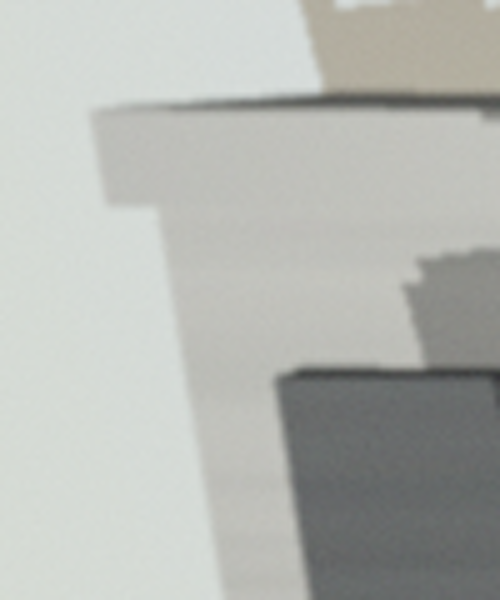

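Plate yaw matches the deck (<0.1°); hole 2 is about 2 mm towards deck +y. Nudge it.

>>> {"op": "move_arm", "data": {"motion": [[1,-0.03,-0.08,0,0],[1,0,0,0,0],[1,0,0,0,0],[1,0,0,0,0],[1,0,0,0,0]]}}

```text
time_s: 21.65
tool_pos: [0.5353, -0.0324, 0.0796]
tool_rot: [-180.0, -0.0, -98.1]
contact_force: [0.3, 0.4, -4.1]
gripper_width: 0.201
```

```bash
python3 - <<'E'
from h import *
s=get_state();print(s['tool_pos'],s['tool_rot'],s['contact_force']);f=wrist('w10.png');t=snap('top','t10.png');sd=snap('side','s10.png')
im=cv2.imread('pics/w10.png')
cv2.imwrite('pics/w10h.png',cv2.resize(im[185:250,280:365],None,fx=9,fy=9,interpolation=cv2.INTER_CUBIC))
R=Ro.from_euler('z',-8.2,degrees=True).as_matrix()[:2,:2];o=np.array([.5355,-.0327])
print('exp thread',proj(f,[*(R@Q[2]+o),.04]))
a=cv2.resize(t['color'][225:270,300:345],None,fx=12,fy=12,interpolation=2);cv2.imwrite('pics/t10c.png',a[:,:,::-1])
E
```

```text
[ 0.53534038 -0.03242462  0.07961218] [-1.79993775e+02 -1.00789133e-03 -9.80622958e+01] [ 0.27101831  0.39568215 -4.12267617]
exp thread [322.10489647 199.84769782]
```

View pics/w10h.png

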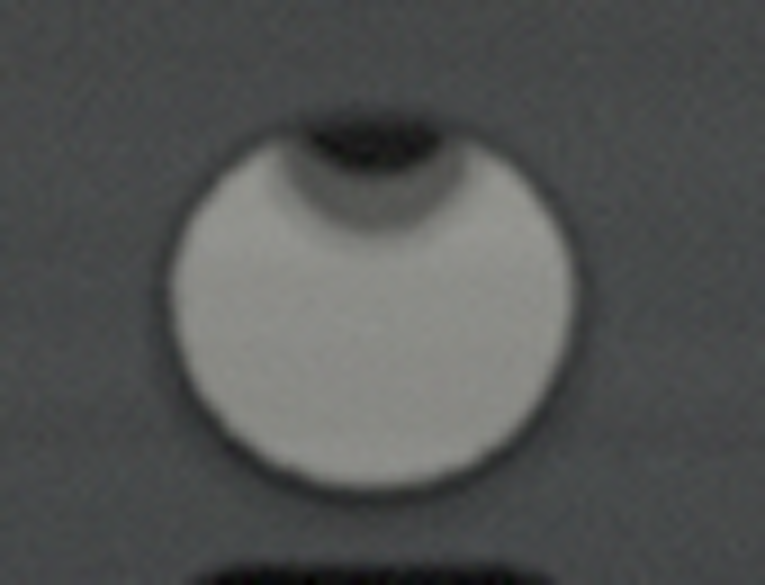

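View pics/t10c.png

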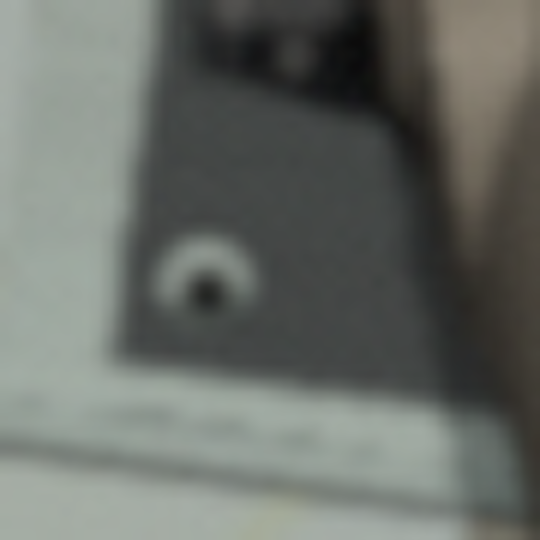

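View pics/s10.png

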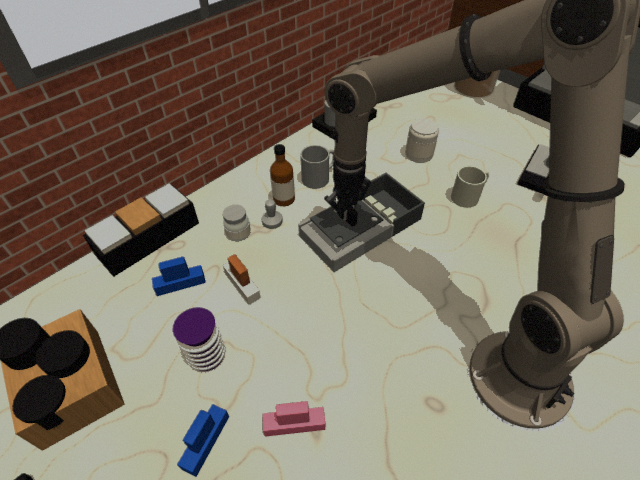

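Hole 2 is now centred on thread 2 sideways, with the remaining shift explained by the oblique view. In the top crop, thread 1 (208,292) sits inside hole 1 (206,285). In the side view, the pusher stands upright at (241,278) and the tablets are in the box.

```bash
python3 - <<'E'
from h import *
print(sign_off()); print(get_state()['time_s'])
E
```

```text
the job is handed in; nothing more can be done
None
the job is handed in; nothing more can be done
```

I finished the job and handed it in at about 22 s of the 58 s allowed; the hand-in reports no verdict. The plate is held level over the deck, the right way round.

- **Tablets:** I gripped the white and wood pusher, left the blue and pink look-alikes alone, and swept the deck in one pass. All four tablets lie flat in the catch box in the top and side pictures, and I saw nothing but the pusher touch them.
- **Pusher:** It stands upright on the counter close to where it was, let go.
- **Plate:**
  - The underside is about 26 mm above the deck, taken from the tool height.
  - The plate's turn matches the deck within about 0.1° in the wrist picture.
  - I found hole 2 about 2 mm off and nudged it; the pictures then put holes 1 and 2 within about 1 mm of their threads.

I did not see hole 0 from directly above its thread; its position follows from the measured deck and plate poses. The force reading was about −4 N at the end, against about 3 N for the plate's weight. That does not suggest contact with the deck, and the pictures show it clear. No bystander looked moved in the last side picture, though I did not measure them.

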